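# Pop the T-handle and unlatch the blue steel tool chest

## Robot

A 6-joint arm with a two-finger parallel gripper is mounted at the origin on a cart in front of the work surface, level with it; the furniture and walls round the work are solid. World frame = base frame: x ahead of the robot, y to its left, z up, the work surface at z = 0. Lengths are in m, angles in rad, forces in N, time in s.
With the tool pointing down it reaches from about 0.35 to 1 m from the base axis. Payload 7.1 kg.
Tool frame: the origin (TCP) lies at the very end of the fingers, on their centre line; the grasp point (between the pads) lies 19 mm behind it (env.pinch_z is the distance from the TCP to the grasp point, in m); z points along the fingers, y is the line along which they close (so a half turn about z gives the same grasp; the last joint's range is limited). The gripper opens to 85 mm and grips with 20 to 120 N. Pads are 22 mm wide; open, the fingers measure 114 mm over their backs; the gripper's body (76 mm by 85 mm) begins 54 mm behind the grasp point. The pads swing forward as they close: fully open they stand 13 mm farther back than shut.
Start: joints at [1.328, 0.423, 1.63, -0, 1.089, -0.019], TCP at [0.139, 0.609, 0.231] pointing down, gripper open.
Joint ranges: [-3, 3], [-0.9, 2.11], [0.09, 2.58], [-1.31, 4.45], [0.11, 2.69], [-2.54, 2.54]. Speed limits (rad/s): [2.39, 2.39, 3.01, 3.14, 3.14, 3.14].

## Interface

Orientations are given as a unit quaternion [w, x, y, z].
In Python, from workcell import env gives the robot as it stands. The module is installed in compiled form; this text tells all that it offers.
- The arm moves only by the tool move_arm, never from a script. Its argument "motion" is a list of rows, each a list of 5 numbers: the shift along the tool's x, y, z in mm, then the turn about the tool's z in degrees, then the finger opening in mm, from 0 to 85.4. In form: [[x, y, z, roll, claw], ...]. A call has exactly 10 rows; each row shifts and turns the commanded pose from where the row before left it, along the tool's axes as they then stand; what a row does not reach is not made up. A row lasts 1/10 s, in which the tool goes at most 50 mm and 8.59 degrees, less where a joint would pass 70% of its speed; a pose out of reach is approached as far as the arm can. A call with a gripper value outside its range is refused whole. The fingers move at their own pace and stop on an object; "force" is the grip in N (left out, the last holds). Time passes only in rows, so rows that do not move let the fingers close, or fill a call up. It gives the time, the measured TCP pose, the force, the opening and the grip force at its end, in the units of the state.
- env.get_obs(): the state, without advancing time (a new reading comes with each control period).
- env.capture(name): name is "side" or "top" or "wrist"; returns a dict with "color" (420x560x3 uint8, red, green, blue), "K" (3x3 intrinsics, pixels), "D" ([k1, k2, p1, p2, k3] as OpenCV has them; the pictures are not rectified), "R" (3x3) and "t" (3): a world point X has camera coordinates R X + t; the wrist camera has in their place "mount" (4x4, takes a point from camera to tool coordinates, whose origin is the TCP and whose axes are the flange's). Camera axes: x right, y down, z forward; pixel columns grow to the right and rows downward; lengths in m; the calibration is good to about 2 mm. A picture is of the moment at which its call begins: read the wrist's pose just before it. There is no depth.
- env.close_job(): hands the job in; it is judged then, once.
Trained networks look in the newest picture that a camera, given by its name, has taken for a name from the list of things; names that differ only in an ending like _2 or _b are one class to them, and where a whole thing is asked for, a point or a joint stands for the part that bears it (a point fixed in the world has none). Each returns a list of dicts, best first, with "confidence" (0 to 1); they miss things now and then, are a little off and sometimes report something else, mostly with a low value. They report only what shows in the picture. A call takes as long as a camera call.
- env.look_for(camera, name): "bbox" ([left, top, width, height] in pixels, round what is visible of it).
The state is a dict: "time": time; "q": joint angles; "dq": joint speeds; "joint_torque": joint torques, N m; "ee_pos": TCP position; "ee_rot": TCP orientation; "wrist_force": force on the tool from outside, world axes, zero at the start; "ft_torque": the same for the moment, N m; "gripper_width": finger opening in m; "grasp_force": force on a finger pad.
Only numpy, scipy, OpenCV 4.12 (cv2) and the standard library are available. Lean on these libraries where they do the work, as an engineer would, in place of code of your own. Each camera call takes 0.05 s, during which the arm holds its last target. There are 200 camera calls.

## Task

Unlatch the blue steel tool chest: press its red release button gently until the T-handle pops up out of its recess, then take the handle and turn it clockwise until you feel it come up against its sprung stop, without forcing it on past the stop. Let go so that the lid rises ajar by itself, and leave the other things on the bench where they are.

Things in the scene. Friction and masses are not known exactly. Their poses are not given: they have to be found in the camera images.
- chest: blue steel tool chest fixed to the bench, 200 x 280 x 100 mm with a 14 mm lid on top (lid 212 x 292 mm, its top 114 mm above the bench). Origin: centre of the underside; x points to the hinge side (away from the robot), y along the 280 mm length, z up. On the lid a black plate of 48 x 168 mm (top 118 mm above the bench) frames the recess of the T-handle and the button
- handle_grip (a point): centre of the steel T-handle's bar: 90 mm long (its y), 16 mm wide, 16 mm high. At chest x = -30, y = -25 mm; its vertical is the turning axis. Pushed in, its top is level (within 2 mm) with the black plate, 2 mm gap all round, nothing to grip; popped out it stands 30 mm higher, 14 mm free under the bar, on a 12 mm stem. This point pops up and turns with the handle
- button_collar: steel collar, 32 mm across, 2 mm high, holding the red round release button, 22 mm across. Origin: on the black plate's top, at chest x = -30, y = 57 mm (82 mm from the handle's centre). The button's top is 12 to 20 mm above the plate, differing per chest, given by no reading; it goes down 8 mm (5 N of spring at most, plus the catch's drag, then a hard end) and frees the handle after about 5 mm, at 5 to 7 N
- handle (a joint): how far the T-handle has popped out: 0 = flush, 0.030 m = fully out. A spring of 10 N (pushed in) to 6 N (out) drives it; it stays out by itself
- handle_turn (a joint): angle of the T-handle, 0 as latched, growing clockwise seen from above, in rad; it stays where it is left, with 0.1 to 0.3 N m of friction. It is free to turn only when popped out. The latch lets the lid go at 0.75 to 1.25 rad and the stop is met about 0.14 rad later, at 0.88 to 1.40 rad: both differ together from chest to chest and are given by no reading
- stop (a joint): deflection of the sprung stop that ends the handle's turn: 0 = not touched, rad; it gives way at 4 N m per rad about the handle's axis. More than 0.2 rad (0.8 N m) counts as forced
- lid (a joint): opening of the lid about its rear hinge, rad: 0 closed, 0.10 fully ajar (the handle then stands about 13 mm higher). Springs lift it in about a second when it is unlatched and let go, with about 8 N at the handle
- screwdriver_mid (a point): centre of a yellow-handled screwdriver, 29 x 213 x 31 mm, lying on the bench; a bystander
- tape_rule_mid (a point): centre of a yellow tape measure, 36 x 82 x 62 mm; a bystander
- spectacles_mid (a point): centre of red-framed spectacles, 141 x 142 x 42 mm; a bystander
- nut_mid (a point): centre of a steel hexagon nut, 31 x 35 x 16 mm; a bystander

How it is judged:
On the way, in this order (a step that is already met when the one before it is completed fails the run):
1. the button was pressed and the T-handle has popped fully out, still unturned (value of joint handle above 0.024 m and value of joint handle_turn below 0.2 rad), for 0.1 s.
2. the T-handle has been turned clockwise up against its stop (value of joint stop above 0.03 rad), for 0.1 s.
At the end, for the whole second after the job is handed in: the lid stands ajar by more than 0.06 rad and at rest, the T-handle out by more than 24 mm and left turned by more than 0.65 rad (value of joint lid above 0.06 rad and value of joint handle above 0.024 m and value of joint handle_turn above 0.65 rad and velocity of joint lid below 0.05 rad/s); the robot touches nothing.
It fails at once if the release button or its collar was pressed with more than 20 N (contact force between any of the fingers, the arm and button_collar above 20 N).
It fails at once if the handle was forced past its stop (stop deflected by more than 0.2 rad) (value of joint stop above 0.2 rad).
It fails at once if a bystander was shifted by more than 20 mm (distance of any of screwdriver_mid, tape_rule_mid, spectacles_mid, nut_mid from where it was at the start of the episode above 0.02 m).
It also fails if it takes over 67 s, if anything falls off the work surface, if the arm or the gripper's body presses on something with over 40 N, if the wrist force passes 120 N, or if a joint passes its speed limit or range.

## Working session

There is one attempt and no reset: what is moved stays moved. The work goes in short steps, Python scripts to look and compute and a tool call to move; the robot and the scene stay as the last step left them, time stands still between calls to the robot, and variables do not carry over. Pictures are saved under pics/ and viewed, at most 10 in all, crops included, and the job is handed in when it is done.

Besides the shell and the picture viewer there is one more tool, called after ">>>" in YAML: its name, and indented under it one key for each argument. move_arm: Moves the arm, as the interface text tells. Its arguments: {"type":"object","properties":{"motion":{"type":"array"},"force":{"type":"number"}},"required":["motion"]}

```bash
mkdir -p pics
cat > h.py <<'E'
import numpy as np, cv2
from workcell import env
def ray(c,px):
    u=cv2.undistortPoints(np.array([[px]],float),np.array(c["K"]),np.array(c["D"]))[0,0]
    R=np.array(c["R"]);t=np.array(c["t"]).ravel()
    return -R.T@t, R.T@np.array([u[0],u[1],1])
def onz(c,px,z):
    o,d=ray(c,px); return o+d*(z-o[2])/d[2]
def save(c,n): cv2.imwrite(f"pics/{n}.png",cv2.cvtColor(c["color"],cv2.COLOR_RGB2BGR))
E
python3 - <<'E'
from h import *
np.set_printoptions(precision=4,suppress=True)
cs={}
for n in("side","top"):
    c=env.capture(n);save(c,n+"0");print(n,"cam",ray(c,(280,210)))
    for k,z in(("chest",.114),("handle_grip",.117),("button_collar",.12),("screwdriver_mid",.015),("tape_rule_mid",.03),("spectacles_mid",.02),("nut_mid",.008)):
        for d in env.look_for(n,k)[:2]:
            b=d["bbox"];p=(b[0]+b[2]/2,b[1]+b[3]/2);print(k,round(d["confidence"],2),np.round(b),onz(c,p,z))
o=env.get_obs();print(o)
E
```

```text
side cam (array([0.4441, 0.7814, 0.7698]), array([ 0.0758, -0.7311, -0.6782]))
chest 0.62 [230. 173. 101. 107.] [0.5112 0.133  0.114 ]
handle_grip 0.61 [294. 190.   6.  24.] [0.4767 0.0409 0.117 ]
button_collar 0.48 [288. 215.  14.  11.] [0.4759 0.1151 0.12  ]
screwdriver_mid 0.93 [232. 325.  10.  94.] [0.5632 0.4553 0.015 ]
tape_rule_mid 0.76 [277. 126.  17.  23.] [ 0.5488 -0.3969  0.03  ]
top cam (array([0.4329, 0.0163, 1.4127]), array([ 0.0782,  0.0049, -0.997 ]))
chest 0.66 [212. 179. 111.  80.] [0.5082 0.0576 0.114 ]
handle_grip 0.46 [260. 231.  33.   2.] [0.4726 0.0313 0.117 ]
button_collar 0.6 [242. 226.  10.  11.] [0.4729 0.1127 0.12  ]
screwdriver_mid 0.53 [106. 193.  34.  13.] [0.5609 0.4995 0.015 ]
tape_rule_mid 0.62 [404. 203.  29.  20.] [ 0.5445 -0.3935  0.03  ]
spectacles_mid 0.47 [140. 275.  34.   5.] [0.3278 0.3832 0.02  ]
{'time': 0.8, 'q': array([ 1.328 ,  0.4231,  1.6299,  0.    ,  1.0886, -0.019 ]), 'dq': array([ 0.001 ,  0.0004,  0.0013,  0.0012,  0.0019, -0.0001]), 'joint_torque': array([ -0.0011, -55.7271, -28.2144,  -0.0001,   0.0008,   0.    ]), 'ee_pos': array([0.1387, 0.6094, 0.2313]), 'ee_rot': array([-0.    ,  0.1117,  0.9937,  0.    ]), 'wrist_force': array([ 0.0169, -0.9199,  0.13  ]), 'ft_torque': array([-0.0151,  0.0013,  0.0172]), 'grasp_force': 0.0, 'gripper_width': 0.0852221092590252}
```

```bash
python3 -c "
import cv2
a=cv2.imread('pics/top0.png')[150:290,180:350];b=cv2.imread('pics/side0.png')[150:300,210:350]
cv2.imwrite('pics/m.png',cv2.hconcat([cv2.resize(a,(400,330),interpolation=2),cv2.resize(b,(400,330),interpolation=2)]))"
```

```text
(no output)
```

View pics/m.png

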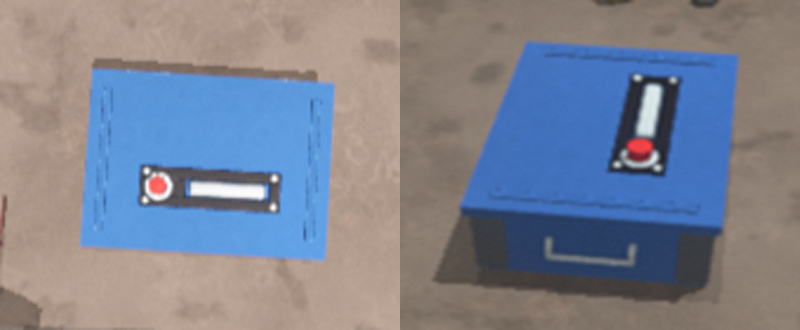

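View pics/top0.png

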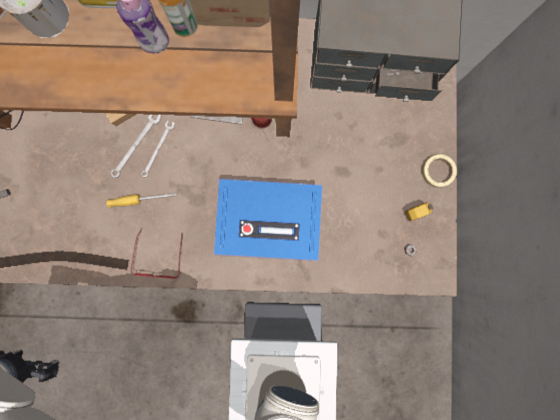

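The top and side views agree. The button is at top px (247,229), with the handle slot to its right along about -y, and the chest is yawed about -3.4°. Nothing stands between the start and a point above the chest.

>>> move_arm:
  motion:
    - [-30,-31,-4,0,0]
    - [-30,-31,-4,0,0]
    - [-30,-31,-4,0,0]
    - [-30,-31,-4,0,0]
    - [-30,-31,-4,0,0]
    - [-30,-31,-4,0,0]
    - [-30,-31,-4,0,0]
    - [-30,-31,-4,0,0]
    - [-30,-31,-4,0,0]
    - [-30,-31,-4,0,0]

```text
time: 1.8
ee_pos: [0.3631, 0.2391, 0.2718]
ee_rot: [0.0, 0.112, 0.994, 0.0]
wrist_force: [0.1, 0.3, -0.3]
gripper_width: 0.0002
grasp_force: 0.0
```

>>> move_arm:
  motion:
    - [-30,-31,-4,0,0]
    - [-30,-31,-4,0,0]
    - [-30,-31,-4,0,0]
    - [-30,-31,-4,0,0]
    - [-21,-19,0,8,0]
    - [0,0,0,8,0]
    - [0,0,0,8,0]
    - [0,0,0,8,0]
    - [0,0,0,8,0]
    - [0,0,0,8,0]

```text
time: 2.8
ee_pos: [0.4682, 0.0698, 0.2874]
ee_rot: [0.0, 0.509, 0.861, 0.0]
wrist_force: [-0.2, 0.5, -0.0]
gripper_width: -0.0001
grasp_force: 0.0
```

>>> move_arm:
  motion:
    - [0,0,0,8,0]
    - [0,0,0,8,0]
    - [0,0,0,8,0]
    - [0,0,0,8,0]
    - [0,0,0,0.5,0]
    - [0,0,0,0,0]
    - [0,0,0,0,0]
    - [0,0,0,0,0]
    - [0,0,0,0,0]
    - [0,0,0,0,0]

```text
time: 3.8
ee_pos: [0.4682, 0.0698, 0.2873]
ee_rot: [0.0, 0.727, 0.687, 0.0]
wrist_force: [-0.0, 0.8, -0.1]
gripper_width: -0.0001
grasp_force: 0.0
```

```bash
cat >> h.py <<'E'
from scipy.spatial.transform import Rotation as Ro
np.set_printoptions(precision=4,suppress=True)
def wrist():
    o=env.get_obs(); c=env.capture("wrist"); w,x,y,z=o["ee_rot"]
    T=np.eye(4);T[:3,:3]=Ro.from_quat([x,y,z,w]).as_matrix();T[:3,3]=o["ee_pos"]
    C=T@np.array(c["mount"]); c["R"]=C[:3,:3].T; c["t"]=-C[:3,:3].T@C[:3,3]; c["T"]=T
    return o,c
E
python3 - <<'E'
from h import *
o,c=wrist();save(c,"w1");print(o["ee_pos"],o["ee_rot"],o["q"],o["wrist_force"],o["time"]);print(c["T"][:3,:3]);print(np.array(c["mount"]))
for k,z in(("handle_grip",.117),("button_collar",.119)):
    for d in env.look_for("wrist",k)[:2]:
        b=d["bbox"];p=(b[0]+b[2]/2,b[1]+b[3]/2);print(k,round(d["confidence"],2),np.round(b),onz(c,p,z))
E
```

```text
[0.4682 0.0698 0.2873] [0.     0.7271 0.6865 0.    ] [0.1229 0.1275 1.898  0.     1.1161 0.1804] [-0.0484  0.7847 -0.1353] 3.8
[[ 0.0574  0.9984  0.    ]
 [ 0.9984 -0.0574  0.    ]
 [ 0.      0.     -1.    ]]
[[-0.0006 -0.9541 -0.2996  0.0766]
 [ 1.     -0.0005 -0.0003  0.0006]
 [ 0.0002 -0.2996  0.9541 -0.1437]
 [ 0.      0.      0.      1.    ]]
handle_grip 0.96 [281. 172.  22.  84.] [0.4783 0.0366 0.117 ]
button_collar 0.66 [276. 118.  34.  35.] [0.4822 0.1142 0.119 ]
```

View pics/w1.png

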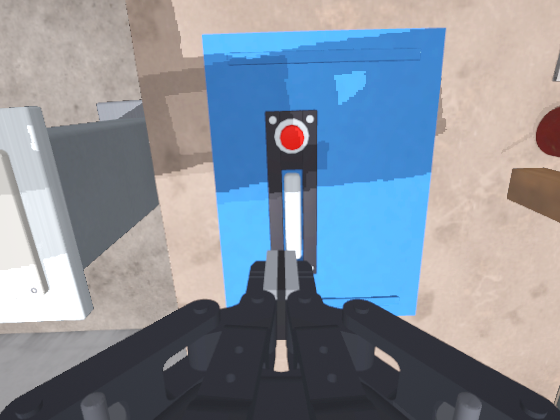

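Wrist view: collar centre at about (292,136), handle bar centred at u≈292.5 and starting at v≈172. Its far end is hidden by the fingers. I'll refine both by segmentation.

```bash
cat > m.py <<'E'
from h import *
o,c=wrist()
t=env.capture("top")
for n,c in(("w",c),("t",t)):
    hsv=cv2.cvtColor(c["color"],cv2.COLOR_RGB2HSV).astype(int)
    box=(slice(100,250),slice(255,330)) if n=="w" else (slice(215,245),slice(235,302))
    H,S,V=[hsv[box][...,i] for i in range(3)]
    off=np.array([box[1].start,box[0].start])
    red=((H<8)|(H>172))&(S>150)&(V>80)
    wh=(S<110)&(V>110)
    ys,xs=np.nonzero(red);rp=np.array([xs.mean(),ys.mean()])+off
    print(n,"red",rp,red.sum(),[onz(c,rp,z) for z in(.130,.138)])
    k,lab,st,ce=cv2.connectedComponentsWithStats(wh.astype(np.uint8))
    for i in range(1,k):
        if st[i,4]>15:
            q=np.argwhere(lab==i)[:,::-1]+off
            P=np.array([onz(c,p,.118)[:2] for p in q]);r=cv2.minAreaRect(P.astype(np.float32)*1000)
            print(st[i]+np.r_[off,0,0,0],"hull centre/size/ang",r)
E
python3 m.py
```

```text
w red [291.5379 137.0714] 448 [array([0.4809, 0.1142, 0.13  ]), array([0.4807, 0.1151, 0.138 ])]
[306 115   8   8  59] hull centre/size/ang ((498.5298156738281, 128.81263732910156), (6.258777141571045, 6.5291547775268555), 86.71345520019531)
[269 116   8   8  54] hull centre/size/ang ((464.4729309082031, 129.893798828125), (6.2683939933776855, 6.47093391418457), 86.64021301269531)
[274 118  36  36 510] hull centre/size/ang ((480.7610168457031, 114.1690444946289), (32.02296829223633, 32.24347686767578), 42.131011962890625)
[ 284  173   18   77 1268] hull centre/size/ang ((478.4927978515625, 38.56592559814453), (80.73893737792969, 16.683801651000977), 88.33750915527344)
[303 189  11  43 227] hull centre/size/ang ((494.0111389160156, 39.778480529785156), (44.14180374145508, 9.820816993713379), 87.80571746826172)
[316 189   1  19  19] hull centre/size/ang ((502.4224548339844, 52.17034912109375), (18.539600372314453, 0.00058707594871521), 88.48176574707031)
[269 197  14  53 511] hull centre/size/ang ((460.8709716796875, 27.556577682495117), (56.18906784057617, 12.984396934509277), 86.72010040283203)
[315 214   2  36  37] hull centre/size/ang ((501.4356384277344, 16.323829650878906), (1.0043097734451294, 38.518619537353516), 0.13918761909008026)
t red [nan nan] 0 [array([nan, nan, nan]), array([nan, nan, nan])]
[ 235  215   58   30 1639] hull centre/size/ang ((478.4287109375, 67.27962493896484), (81.1778793334961, 159.72769165039062), 1.7326610088348389)
[294 230   5  10  25] hull centre/size/ang ((467.1072692871094, -24.138587951660156), (25.18134307861328, 11.18996524810791), 1.582763671875)m.py:11: RuntimeWarning: Mean of empty slice.
  ys,xs=np.nonzero(red);rp=np.array([xs.mean(),ys.mean()])+off
  ret = ret.dtype.type(ret / rcount)
```

>>> move_arm:
  motion:
    - [4.5,1,15,0,0]
    - [4.5,1,15,0,0]
    - [4.5,1,15,0,0]
    - [4.5,1,15,0,0]
    - [4.5,1,15,0,0]
    - [4.5,1,15,0,0]
    - [4.5,1,15,0,0]
    - [4.5,1,15,0,0]
    - [4.5,1,15,-1,0]
    - [4.5,1,7,-0.5,0]

```text
time: 5.05
ee_pos: [0.4801, 0.1143, 0.1442]
ee_rot: [-0.0, 0.718, 0.696, -0.001]
wrist_force: [-0.6, 0.0, -0.7]
gripper_width: 0.0003
grasp_force: 0.0
```

>>> move_arm:
  motion:
    - [0,0,0.5,0,0]
    - [0,0,0.5,0,0]
    - [0,0,0.5,0,0]
    - [0,0,0.5,0,0]
    - [0,0,0.5,0,0]
    - [0,0,0.5,0,0]
    - [0,0,0.5,0,0]
    - [0,0,0,0,0]
    - [0,0,0,0,0]
    - [0,0,0,0,0]

```text
time: 6.05
ee_pos: [0.4806, 0.1142, 0.1418]
ee_rot: [-0.0, 0.718, 0.696, -0.0]
wrist_force: [-0.1, 0.2, -0.4]
gripper_width: 0.0003
grasp_force: 0.0
```

>>> move_arm:
  motion:
    - [0,0,0.5,0,0]
    - [0,0,0.5,0,0]
    - [0,0,0.5,0,0]
    - [0,0,0.5,0,0]
    - [0,0,0.5,0,0]
    - [0,0,0.5,0,0]
    - [0,0,0.5,0,0]
    - [0,0,0.5,0,0]
    - [0,0,0,0,0]
    - [0,0,0,0,0]

```text
time: 7.05
ee_pos: [0.4807, 0.1142, 0.1378]
ee_rot: [-0.0, 0.718, 0.696, -0.0]
wrist_force: [-0.5, -1.2, -0.8]
gripper_width: 0.0001
grasp_force: 0.0
```

>>> move_arm:
  motion:
    - [0,0,0.5,0,0]
    - [0,0,0.5,0,0]
    - [0,0,0.5,0,0]
    - [0,0,0.5,0,0]
    - [0,0,0.5,0,0]
    - [0,0,0.5,0,0]
    - [0,0,0,0,0]
    - [0,0,0,0,0]
    - [0,0,0,0,0]
    - [0,0,0,0,0]

```text
time: 8.05
ee_pos: [0.4808, 0.1142, 0.1353]
ee_rot: [0.0, 0.718, 0.696, 0.0]
wrist_force: [-3.1, 0.3, 7.4]
gripper_width: 0.0
grasp_force: 3.4
```

>>> move_arm:
  motion:
    - [0,0,0.5,0,0]
    - [0,0,0.5,0,0]
    - [0,0,0,0,0]
    - [0,0,0,0,0]
    - [0,0,0,0,0]
    - [0,0,0,0,0]
    - [0,0,0,0,0]
    - [0,0,0,0,0]
    - [0,0,0,0,0]
    - [0,0,0,0,0]

```text
time: 9.05
ee_pos: [0.4807, 0.1142, 0.1342]
ee_rot: [0.0, 0.718, 0.696, 0.0]
wrist_force: [-1.7, -0.6, 7.3]
gripper_width: -0.0001
grasp_force: 3.3
```

Run:
```python
from h import *
o,c=wrist();save(c,"w2");print(o["wrist_force"],o["ft_torque"],o["ee_pos"])
s=env.capture("side");a=s["color"][150:300,210:350]
b=np.hstack([cv2.resize(a,(400,300),interpolation=2),cv2.resize(c["color"],(400,300))])
cv2.imwrite("pics/m2.png",b[...,::-1])
```

```text
[-1.7248 -0.6362  7.2647] [-0.0836  0.3273  0.0337] [0.4807 0.1142 0.1342]
```

View pics/m2.png

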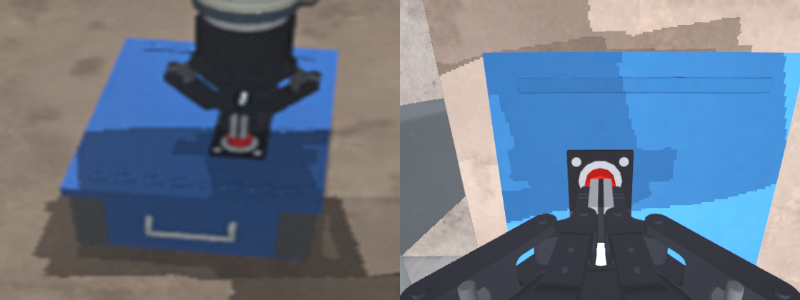

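The fingertips sit on the red button and are centred on it. The handle doesn't clearly show as popped up, so I'll press on in small steps.

>>> move_arm:
  motion:
    - [0,0,0.5,0,0]
    - [0,0,0.5,0,0]
    - [0,0,0,0,0]
    - [0,0,0,0,0]
    - [0,0,0,0,0]
    - [0,0,0,0,0]
    - [0,0,0,0,0]
    - [0,0,0,0,0]
    - [0,0,0,0,0]
    - [0,0,0,0,0]

```text
time: 10.15
ee_pos: [0.4807, 0.1142, 0.1333]
ee_rot: [0.0, 0.718, 0.696, 0.0]
wrist_force: [-3.0, -1.3, 7.4]
gripper_width: 0.0002
grasp_force: 3.9
```

>>> move_arm:
  motion:
    - [0,0,0.5,0,0]
    - [0,0,0.5,0,0]
    - [0,0,0,0,0]
    - [0,0,0,0,0]
    - [0,0,0,0,0]
    - [0,0,0,0,0]
    - [0,0,0,0,0]
    - [0,0,0,0,0]
    - [0,0,0,0,0]
    - [0,0,0,0,0]

```text
time: 11.15
ee_pos: [0.4807, 0.1142, 0.1323]
ee_rot: [0.0, 0.718, 0.696, 0.0]
wrist_force: [-1.8, -0.6, 6.8]
gripper_width: 0.0001
grasp_force: 3.7
```

>>> move_arm:
  motion:
    - [0,0,0.5,0,0]
    - [0,0,0.5,0,0]
    - [0,0,0,0,0]
    - [0,0,0,0,0]
    - [0,0,0,0,0]
    - [0,0,0,0,0]
    - [0,0,0,0,0]
    - [0,0,0,0,0]
    - [0,0,0,0,0]
    - [0,0,0,0,0]

```text
time: 12.15
ee_pos: [0.4808, 0.1142, 0.1308]
ee_rot: [0.0, 0.718, 0.696, 0.0]
wrist_force: [-0.9, -0.2, 3.8]
gripper_width: -0.0
grasp_force: 2.0
```

Run:
```python
from h import *
o,c=wrist();print(o["wrist_force"])
s=env.capture("side");a=s["color"][150:300,210:350]
b=np.hstack([cv2.resize(a,(400,300),interpolation=2),cv2.resize(c["color"][180:420,120:440],(400,300))])
cv2.imwrite("pics/m3.png",b[...,::-1])
print(env.look_for("side","handle_grip")[:2],env.look_for("wrist","handle_grip")[:2])
```

```text
[-0.8954 -0.1864  3.7662]
[] [{'bbox': [271.7, 341.1, 16.7, 31.1], 'confidence': 0.6}]
```

View pics/m3.png

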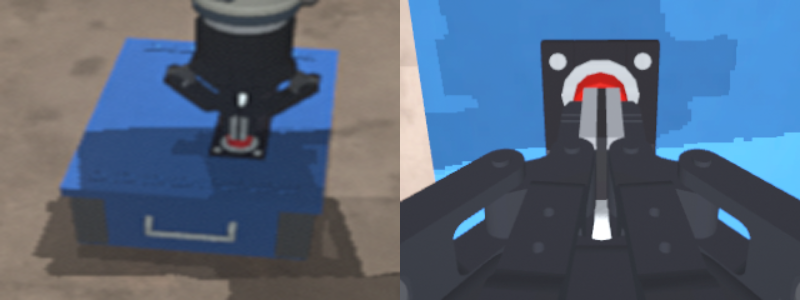

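The press force dropped from 7 to 3.8 N, which suggests the catch has let go. I'll back off straight up, then move toward -y to look at the handle, opening the fingers on the way.

>>> move_arm:
  motion:
    - [0,0,-8,0,0]
    - [0,0,-20,0,0]
    - [0,0,-30,0,0]
    - [0,0,-30,0,0]
    - [-30,0,-20,0,60]
    - [-30,0,0,0,60]
    - [-30,0,0,0,60]
    - [-30,0,0,0,60]
    - [-20,0,0,0,60]
    - [0,0,0,0,60]

```text
time: 13.35
ee_pos: [0.4757, -0.0275, 0.2389]
ee_rot: [-0.0, 0.719, 0.695, -0.0]
wrist_force: [0.2, -0.1, 0.7]
gripper_width: 0.0599
grasp_force: 0.0
```

Run:
```python
from h import *
o,c=wrist();print(o["ee_pos"],o["q"]);print(c["T"][:3,:3])
s=env.capture("side");a=s["color"][150:300,210:350]
b=np.hstack([cv2.resize(a,(400,300),interpolation=2),cv2.resize(c["color"],(400,300))])
cv2.imwrite("pics/m4.png",b[...,::-1])
d=env.look_for("wrist","handle_grip")[0];B=d["bbox"];print(d)
for z in(.117,.148):print(z,[onz(c,p,z) for p in((B[0],B[1]),(B[0]+B[2],B[1]+B[3]))],onz(c,(B[0]+B[2]/2,B[1]+B[3]/2),z))
x,y,w,h=[int(v) for v in(B[0]-10,B[1]-10,B[2]+20,B[3]+20)]
hsv=cv2.cvtColor(c["color"],cv2.COLOR_RGB2HSV)[y:y+h,x:x+w].astype(int)
m=((hsv[...,1]<90)&(hsv[...,2]>110)).astype(np.uint8)
k,l,st,ce=cv2.connectedComponentsWithStats(m)
for i in range(1,k):
  if st[i,4]>200:
    q=np.argwhere(l==i)[:,::-1]+[x,y];P=np.array([onz(c,p,.147)[:2] for p in q],np.float32)*1000;print(st[i]+np.array([x,y,0,0,0]),cv2.minAreaRect(P))
```

```text
[ 0.4757 -0.0275  0.2389] [-0.0825  0.1938  1.9419 -0.0004  1.0066 -0.0478]
[[ 0.0345  0.9994 -0.0007]
 [ 0.9994 -0.0345 -0.0003]
 [-0.0003 -0.0007 -1.    ]]
{'bbox': [265.6, 55.0, 30.4, 131.7], 'confidence': 0.92}
0.117 [array([0.4686, 0.0816, 0.117 ]), array([ 0.489 , -0.0198,  0.117 ])] [0.4782 0.0337 0.117 ]
0.148 [array([0.4699, 0.0778, 0.148 ]), array([ 0.4878, -0.0118,  0.148 ])] [0.4783 0.0355 0.148 ]
[ 269   56   24  132 2966] ((478.2485046386719, 32.54582214355469), (89.02415466308594, 15.545195579528809), 88.5503921508789)
```

View pics/m4.png

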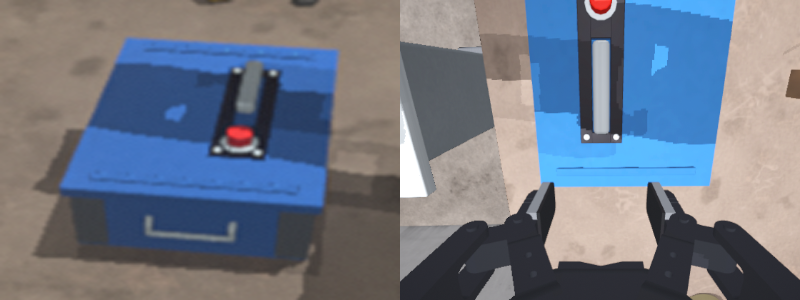

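The handle has popped out: the bar measures 89 x 15.5 mm at z≈0.147, centred at (0.4782, 0.0325) and unturned. Now to grasp it.

>>> move_arm:
  motion:
    - [12,0,0,0,50]
    - [12,0,0,0,50]
    - [12,0,0,0,50]
    - [12,0,10,0,50]
    - [12,0.4,20,0,50]
    - [0,0,20,0,50]
    - [0,0,20,0,50]
    - [0,0,20,0,50]
    - [0,0,13,0,50]
    - [0,0,0,0,50]
  force: 30

```text
time: 14.5
ee_pos: [0.4768, 0.0351, 0.1336]
ee_rot: [-0.001, 0.718, 0.696, -0.002]
wrist_force: [-0.0, 0.4, 0.2]
gripper_width: 0.0499
grasp_force: 0.0
```

>>> move_arm:
  motion:
    - [0,0,0,0,40]
    - [0,0,0,0,30]
    - [0,0,0,0,24]
    - [0,0,0,0,20]
    - [0,0,0,0,17]
    - [0,0,0,0,14]
    - [0,0,0,0,10]
    - [0,0,0,0,10]
    - [0,0,0,0,10]
    - [0,0,0,0,10]
  force: 30

```text
time: 15.5
ee_pos: [0.4781, 0.0342, 0.1358]
ee_rot: [-0.0, 0.718, 0.696, -0.0]
wrist_force: [-3.3, 0.9, 5.6]
gripper_width: 0.015
grasp_force: 30.7
```

```bash
cat > s.py <<'E'
from h import *
o=env.get_obs();w,x,y,z=o["ee_rot"];R=Ro.from_quat([x,y,z,w]).as_matrix()
print(o["time"],o["ee_pos"],"F",o["wrist_force"],"M",o["ft_torque"],"g",o["grasp_force"],o["gripper_width"],"yaw",np.degrees(np.arctan2(R[1,1],R[0,1])),o["joint_torque"][5])
E
python3 s.py
```

```text
15.5 [0.4781 0.0342 0.1358] F [-3.2984  0.8873  5.5805] M [0.1115 0.7246 0.0135] g 30.651222467422485 0.01499587487226667 yaw -1.8238551417291937 0.038906922563910484
```

>>> move_arm:
  motion:
    - [-0.8,0,0,3,10]
    - [-0.8,0,0,4,10]
    - [0,0,0,4,10]
    - [0,0,0,4,10]
    - [0,0,0,5,10]
    - [0,0,0,5,10]
    - [0,0,0,5,10]
    - [0,0,0,4,10]
    - [0,0,0,4,10]
    - [0,0,0,2,10]

```text
time: 16.5
ee_pos: [0.4792, 0.0335, 0.1361]
ee_rot: [-0.0, 0.913, 0.407, 0.001]
wrist_force: [-1.4, 6.9, 4.1]
gripper_width: 0.0152
grasp_force: 30.7
```

```bash
python3 s.py
```

```text
16.5 [0.4792 0.0335 0.1361] F [-1.4396  6.9213  4.1318] M [1.0675 0.3338 0.2534] g 30.66951960325241 0.015180265336010967 yaw -41.96406816674416 0.04584547597914934
```

>>> move_arm:
  motion:
    - [0,0,0,1,10]
    - [0,0,0,1,10]
    - [0,0,0,1,10]
    - [0,0,0,1,10]
    - [0,0,0,1,10]
    - [0,0,0,1,10]
    - [0,0,0,0,10]
    - [0,0,0,0,10]
    - [0,0,0,0,10]
    - [0,0,0,0,10]

```text
time: 17.5
ee_pos: [0.4798, 0.0334, 0.1363]
ee_rot: [-0.0, 0.933, 0.36, 0.001]
wrist_force: [-0.0, 5.3, 5.0]
gripper_width: 0.0153
grasp_force: 30.7
```

```bash
python3 s.py
```

```text
17.5 [0.4798 0.0334 0.1363] F [-0.0228  5.2609  5.0484] M [1.0047 0.2803 0.0332] g 30.695353746414185 0.015322472157585856 yaw -47.845811363835374 0.06204238627105951
```

>>> move_arm:
  motion:
    - [0,0,0,1,10]
    - [0,0,0,1,10]
    - [0,0,0,1,10]
    - [0,0,0,1,10]
    - [0,0,0,0,10]
    - [0,0,0,0,10]
    - [0,0,0,0,10]
    - [0,0,0,0,10]
    - [0,0,0,0,10]
    - [0,0,0,0,10]

```text
time: 18.5
ee_pos: [0.4799, 0.0333, 0.1363]
ee_rot: [-0.0, 0.945, 0.327, 0.002]
wrist_force: [-0.5, 5.1, 4.9]
gripper_width: 0.015
grasp_force: 30.7
```

```bash
python3 s.py
```

```text
18.5 [0.4799 0.0333 0.1363] F [-0.5025  5.0906  4.9242] M [0.7962 0.2382 0.076 ] g 30.700479447841644 0.014951240070316413 yaw -51.84498893649033 0.06009253207594156
```

The torque relaxes once the turn pauses, so from here I'll read it while still turning.

>>> move_arm:
  motion:
    - [0,0,0,0,10]
    - [0,0,0,0,10]
    - [0,0,0,0,10]
    - [0,0,0,0,10]
    - [0,0,0,0,10]
    - [0,0,0,0,10]
    - [0,0,0,1,10]
    - [0,0,0,1,10]
    - [0,0,0,1,10]
    - [0,0,0,1,10]

```text
time: 19.5
ee_pos: [0.48, 0.0333, 0.1364]
ee_rot: [-0.0, 0.956, 0.293, 0.002]
wrist_force: [0.9, 5.0, 4.8]
gripper_width: 0.0151
grasp_force: 30.7
```

```bash
python3 s.py
```

```text
19.5 [0.48   0.0333 0.1364] F [0.9438 4.9742 4.8241] M [0.7699 0.2417 0.1917] g 30.72054773569107 0.015099037992279454 yaw -55.86565788392025 -0.07637991802766919
```

>>> move_arm:
  motion:
    - [0,0,0,0,10]
    - [0,0,0,0,10]
    - [0,0,0,0,10]
    - [0,0,0,0,10]
    - [0,0,0,0,10]
    - [0,0,0,0,10]
    - [0,0,0,0,10]
    - [0,0,0,1,10]
    - [0,0,0,1,10]
    - [0,0,0,1,10]

```text
time: 20.5
ee_pos: [0.48, 0.0332, 0.1363]
ee_rot: [0.0, 0.963, 0.269, 0.002]
wrist_force: [-0.5, 4.4, 5.2]
gripper_width: 0.0151
grasp_force: 30.8
```

```bash
python3 s.py
```

```text
20.5 [0.48   0.0332 0.1363] F [-0.5483  4.383   5.2142] M [0.6999 0.2326 0.2791] g 30.82569658756256 0.015082443458074472 yaw -58.84771311420954 0.07261981721967459
```

>>> move_arm:
  motion:
    - [0,0,0,0,10]
    - [0,0,0,0,10]
    - [0,0,0,0,10]
    - [0,0,0,0,10]
    - [0,0,0,0,10]
    - [0,0,0,0,10]
    - [0,0,0,1,10]
    - [0,0,0,1,10]
    - [0,0,0,1,10]
    - [0,0,0,1,10]

```text
time: 21.5
ee_pos: [0.4801, 0.0331, 0.1364]
ee_rot: [0.0, 0.972, 0.235, 0.002]
wrist_force: [1.3, 3.3, 5.5]
gripper_width: 0.0151
grasp_force: 31.4
```

```bash
python3 s.py
```

```text
21.5 [0.4801 0.0331 0.1364] F [1.2674 3.2948 5.5154] M [0.5324 0.1327 0.5105] g 31.37995094060898 0.015085692931844873 yaw -62.809267809451896 0.27595373801887035
```

>>> move_arm:
  motion:
    - [0,0,0,0.5,10]
    - [0,0,0,0.5,10]
    - [0,0,0,0.5,10]
    - [0,0,0,0,10]
    - [0,0,0,0,10]
    - [0,0,0,0,10]
    - [0,0,0,0,10]
    - [0,0,0,0,10]
    - [0,0,0,0,10]
    - [0,0,0,0,10]

```text
time: 22.5
ee_pos: [0.4801, 0.0331, 0.1364]
ee_rot: [0.0, 0.975, 0.223, 0.002]
wrist_force: [1.4, 3.7, 4.8]
gripper_width: 0.0152
grasp_force: 31.7
```

```bash
python3 s.py
```

```text
22.5 [0.4801 0.0331 0.1364] F [1.4339 3.6618 4.764 ] M [0.5789 0.1539 0.5424] g 31.719439029693604 0.01523059270796841 yaw -64.25201533021264 0.5429545417428017
```

The torque now holds at 0.54 Nm at rest, where before it relaxed to about 0.05. The handle is against its stop at roughly 0.07–0.1 rad of deflection. Letting go.

>>> move_arm:
  motion:
    - [0,0,0,0,50]
    - [0,0,0,0,50]
    - [0,0,0,0,50]
    - [0,0,0,0,50]
    - [0,0,-10,0,50]
    - [0,0,-20,0,50]
    - [0,0,-20,0,50]
    - [0,0,-30,0,50]
    - [0,0,-30,0,50]
    - [0,0,-30,0,50]

```text
time: 23.5
ee_pos: [0.4782, 0.0326, 0.2777]
ee_rot: [0.0, 0.975, 0.222, 0.0]
wrist_force: [-0.2, -0.8, 0.4]
gripper_width: 0.0502
grasp_force: 0.0
```

>>> move_arm:
  motion:
    - [0,-30,0,0,50]
    - [0,-30,0,0,50]
    - [0,-30,0,0,50]
    - [0,-30,0,0,50]
    - [0,0,0,0,50]
    - [0,0,0,0,50]
    - [0,0,0,0,50]
    - [0,0,0,0,50]
    - [0,0,0,0,50]
    - [0,0,0,0,50]

```text
time: 24.5
ee_pos: [0.4266, 0.1403, 0.2758]
ee_rot: [0.0, 0.975, 0.222, -0.0]
wrist_force: [-0.3, -0.1, -0.7]
gripper_width: 0.0504
grasp_force: 0.0
```

```bash
python3 s.py
python3 - <<'E'
from h import *
s=env.capture("side");a=s["color"][150:300,210:350];o,c=wrist()
b=np.hstack([cv2.resize(a,(400,300),interpolation=2),cv2.resize(c["color"],(400,300))])
cv2.imwrite("pics/m5.png",b[...,::-1])
E
```

```text
24.5 [0.4266 0.1403 0.2758] F [-0.3483 -0.0912 -0.6696] M [0.0306 0.0498 0.0237] g 0.0 0.050360711243649735 yaw -64.37948389450662 -0.0023134447837946936
```

View pics/m5.png

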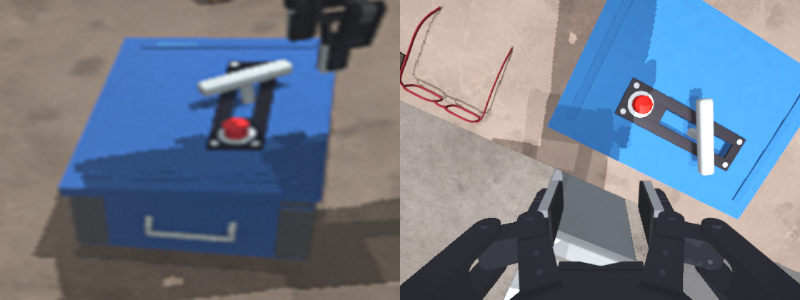

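The handle is turned about 62° and the robot is clear. I still need to check that the lid is ajar, so I'll measure it.

>>> move_arm:
  motion:
    - [0,0,0,0,50]
    - [0,0,0,0,50]
    - [0,0,0,0,50]
    - [0,0,0,0,50]
    - [0,0,0,0,50]
    - [0,0,0,0,50]
    - [0,0,0,0,50]
    - [0,0,0,0,50]
    - [0,0,0,0,50]
    - [0,0,0,0,50]

```text
time: 25.6
ee_pos: [0.4264, 0.1408, 0.2758]
ee_rot: [-0.0, 0.975, 0.222, -0.0]
wrist_force: [-0.4, 0.4, -0.7]
gripper_width: 0.0501
grasp_force: 0.0
```

Run:
```python
from h import *
a=cv2.imread("pics/side0.png")[...,::-1].copy();s=env.capture("side")
def red(im):
    h=cv2.cvtColor(im[190:240,270:320].copy(),cv2.COLOR_RGB2HSV).astype(int);m=((h[...,0]<8)|(h[...,0]>172))&(h[...,1]>150)
    y,x=np.nonzero(m);return np.array([x.mean()+270,y.mean()+190,m.sum()])
print("red",red(a),red(s["color"]))
# predicted px of button (z~.13) and front lid corner, lid angle 0 / 0.1
R,_=cv2.Rodrigues(np.array(s["R"]));yaw=np.radians(-1.7)
Z=Ro.from_euler("z",yaw)
ch=np.array([.4782,.0325,0])-Z.apply([-.030,-.025,0])
for th in(0,.05,.1):
    out=[]
    for p in([-.03,.057,.132],[-.106,.146,.114],[-.106,-.146,.114]):
        p=np.array(p)-[.1,0,.1];p=Ro.from_euler("y",th).apply(p)+[.1,0,.1]
        out.append(cv2.projectPoints((ch+Z.apply(p))[None],R,np.array(s["t"],float),np.array(s["K"]),np.array(s["D"]))[0].ravel())
    print(th,out)
A=cv2.resize(a[150:290,210:350],(400,400),interpolation=2);B=cv2.resize(s["color"][150:290,210:350],(400,400),interpolation=2)
cv2.imwrite("pics/m6.png",np.hstack([A,B])[...,::-1])
```

```text
red [293.4429 217.0429  70.    ] [292.0714 213.2143  70.    ]
0 [array([293.4385, 216.8522]), array([322.3679, 252.8383]), array([327.9874, 174.6682])]
0.05 [array([292.7798, 214.8338]), array([322.3023, 249.7711]), array([327.9606, 171.7151])]
0.1 [array([291.9805, 212.8135]), array([322.0025, 246.6484]), array([327.747 , 168.7268])]
```

View pics/m6.png

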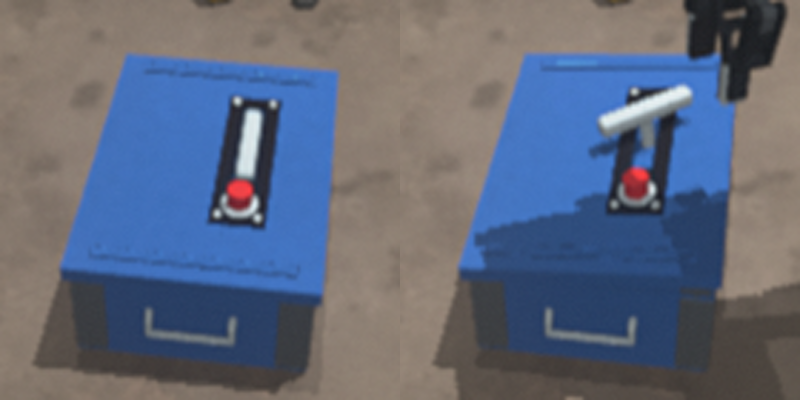

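The red button moved from (293.4, 217.0) to (292.1, 213.2), which matches a lid angle of about 0.095 rad. The lid is fully ajar, with a gap showing at its front edge, and the robot is clear.

```bash
python3 -c "
from workcell import env
print(env.close_job())"
```

```text
the job is handed in; nothing more can be done
None
```

The job is handed in with no verdict returned: the handle popped out, was turned about 62° onto its stop (torque-based estimate 0.07–0.14 rad, limit 0.2) and let go, the lid stands ajar at about 0.095 rad by the camera, and the arm never went near the other things on the bench.

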